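Knock a stuck insert out of a microscope lamp housing

ROBOT

A 6-joint arm with a two-finger parallel gripper is mounted at the origin on the work surface. World frame = base frame: x ahead of the robot, y to its left, z up, the work surface at z = 0. Lengths are in mm, angles in rad, forces in N, time in s.
With the tool pointing down it reaches from about 275 to 1000 mm from the base axis. Payload 8.4 kg.
Tool frame: the origin (TCP) lies midway between the tips of the shut fingers; the grasp point (between the pads) lies 19 mm behind it; y points along the fingers, z is the direction in which the jaws open and shut, and the axes are right-handed (so a half turn about y gives the same grasp; the last joint's range is limited). The gripper opens to 85 mm and grips with 20 to 120 N. Pads are 22 mm wide; open, the fingers measure 114 mm over their backs; the gripper's body (76 mm by 85 mm) begins 54 mm behind the grasp point. The pads swing forward as they close: fully open they stand 13 mm farther back than shut.
Start: joints at [-1.282, 0.353, 1.633, -0, 1.155, -0.002], TCP at [179.198, -598.762, 231.281] pointing down, gripper open.
Joint ranges: [-2.63, 2.63], [-0.92, 2.1], [0.06, 2.66], [-1.3, 4.44], [0, 2.69], [-3.02, 3.02]. Speed limits (rad/s): [2.22, 2.22, 2.79, 3.14, 3.14, 3.14].

INTERFACE

Orientations are given as [roll, pitch, yaw] about the fixed x, y, z axes, in that order (R = Rz(yaw) Ry(pitch) Rx(roll)).
In Python, from rig import r, imaging gives the robot as it stands. The module is installed in compiled form; this text tells all that it offers.
- The arm moves only by the tool send_rows, never from a script. Its argument "series" is a list of rows, each a list of 6 numbers: the shift along the tool's x, y, z in m, then the turn, a rotation vector about the tool's x, y, z in degrees. In form: [[dx, dy, dz, ax, ay, az], ...]. A call has 1 to 8 rows; each row shifts and turns the commanded pose from where the row before left it, along the tool's axes as they then stand; what a row does not reach is not made up. A row lasts 1/10 s, in which the tool goes at most 50 mm and 8.59 degrees, less where a joint would pass 70% of its speed; a pose out of reach is approached as far as the arm can. A call is refused whole if a number of a shift passes 0.05 or a number of a turn 8.59, either way. A call with a gripper value outside its range is refused whole. "gripper" is the opening, from 0 (shut) to 1 (fully open), set as the call begins (left out, the last holds). The fingers move at their own pace and stop on an object; "squeeze" is the grip in N (left out, the last holds). Time passes only in rows, so rows that do not move let the fingers close. It gives the time, the measured TCP pose, the force and the opening at its end, in the units of the state.
- r.sense(): the state, without advancing time (a new reading comes with each control period).
- imaging.grab_frame(name): name is "scene" or "top" or "wrist"; returns a dict with "frame" (400x640x3 uint8, red, green, blue), "depth" (400x640 float32, mm along the optical axis (not along the pixel's ray), 0 where there is no reading), "intrinsics" (3x3 intrinsics, pixels), "distortion" ([k1, k2, p1, p2, k3] as OpenCV has them; the pictures are not rectified), "origin" and "rotation" of the camera in the world. Camera axes: x right, y down, z forward; pixel columns grow to the right and rows downward; lengths in mm; the calibration is good to about 2 mm. A picture is of the moment at which its call begins.
- r.sign_off(): hands the job in, once; it reports no verdict.
The state is a dict: "clock": time; "qpos": joint angles; "qvel": joint speeds; "joint_efforts": joint torques, N m; "eef_pos": TCP position; "tcp_rot": TCP orientation; "contact_force": force on the tool from outside, world axes, zero at the start; "wrist_torque": the same for the moment, N m; "opening": opening from 0.0 (shut) to 1.0 (fully open).
Only numpy, scipy, OpenCV 4.12 (cv2) and the standard library are available. Lean on these libraries where they do the work, as an engineer would, in place of code of your own. Each camera call takes 0.05 s, during which the arm holds its last target.

TASK

The aluminium insert is stuck in the finned lamp housing, which stands face down on its stand. Take the drift from its wooden holder, push it straight down through the hole in the back of the finned housing until its flange rests on the housing and the insert has dropped into the tray below, and leave the drift standing there. Leave the insert of the smooth housing in place.

Things in the scene. Friction and masses are not known exactly. Their poses are not given: they have to be found in the camera images.
- drift_grip (a point): Centre of the drift's handle; z up the handle. The loose metal drift (0.22 kg) stands in a fixed wooden block 62 mm tall. From the top: handle 26 mm dia x 50 long, flange 50 dia x 6, shaft 16 dia x 52. The centre is 25 mm above the flange's upper face, 31 above its underside, 83 above the shaft's tip. The flange rests on the block; lift over 52 mm to clear it.
- finned_hole (a point): Centre of the round access hole (30 mm dia, wide bore below) in the finned housing's flat top face, 96 mm above the bench; z up. A black barrel with fins 92 mm dia, top face 76 dia, fixed face down on a fixed grey stand 116 mm square with four corner posts and a cork-lined tray. This housing, the smooth one and the drift's block trade places between starts.
- insert_center (a point): Centre of the finned housing's stuck insert: loose aluminium disc 44 mm dia, 14 tall, z its axis, held under the access hole by three brass spring catches, its upper face 26 mm below the housing's top face. 5 to 15 N downwards over about 15 mm frees it; it falls into the tray, its centre then about 80 mm below the top face.
- other_insert_center (a point): Centre of a like insert in the smooth housing, on that housing's axis, 33 mm below its top face; it must stay there. The smooth housing is a plain black barrel 66 mm dia without fins, with a like 30 mm hole in its top face 96 mm up, on a like stand.
Things that resemble listed ones, but are neither listed nor needed, are in the scene too. What is meant by the part that bears drift_grip is not blue, and is the smaller of those in its own colour.

How it is judged (in metres and radians):
On the way, in this order (a step that is already met when the one before it is completed fails the run):
1. the drift's shaft is upright in the access hole of the finned housing (horizontal distance between drift_grip and finned_hole below 0.015 m and z of drift_grip in the frame of finned_hole below 0.075 m and angle between drift_grip's own z axis and vertical below 0.26 rad).
2. the insert has dropped out of the finned housing (z of insert_center in the frame of finned_hole below -0.055 m), for 0.1 s.
At the end, for the whole second after the job is handed in: The insert lies in the tray under the finned housing, over 60 mm below its top face and within 60 mm of the hole axis; the drift stands in the hole within 15 mm and 10 degrees, its flange at most 7 mm above the housing; the smooth housing's insert is within 10 mm of its start (z of insert_center in the frame of finned_hole below -0.06 m and horizontal distance between insert_center and finned_hole below 0.06 m and horizontal distance between drift_grip and finned_hole below 0.015 m and z of drift_grip in the frame of finned_hole below 0.038 m and angle between drift_grip's own z axis and vertical below 0.17 rad and distance of other_insert_center from where it was at the start of the episode below 0.01 m); the robot touches nothing.
It fails at once if the smooth housing's insert is pushed or moved more than 10 mm (distance of other_insert_center from where it was at the start of the episode above 0.01 m).
It also fails if it takes over 35 s, if anything falls off the work surface, if the arm or the gripper's body presses on something with over 40 N, if the wrist force passes 120 N, or if a joint passes its speed limit or range.

## Working session

There is one attempt and no reset: what is moved stays moved. The work goes in short steps, Python scripts to look and compute and a tool call to move; the robot and the scene stay as the last step left them, time stands still between calls to the robot, and variables do not carry over. Pictures are saved under pics/ and viewed, and the job is handed in when it is done.

Besides the shell and the picture viewer there is one more tool, called after "Request:" by a JSON object that holds its "fn" and its "kwargs". send_rows: Moves the arm, as the interface text tells. Its arguments: {"type":"object","properties":{"series":{"type":"array","items":{"type":"array","items":{"type":"number"}}},"gripper":{"type":"number"},"squeeze":{"type":"number"}},"required":["series"]}

```bash
mkdir -p pics; cat > h.py <<'E'
import numpy as np,cv2
from rig import r,imaging
def grab(n):
    f=imaging.grab_frame(n); np.savez(''+n+'.npz',**{k:np.array(v) for k,v in f.items()}); return f
def load(n): return dict(np.load(''+n+'.npz'))
def px(f,u,v,z=None,d=None):
    K=np.array(f['intrinsics']);p=cv2.undistortPoints(np.array([[[u,v]]],float),K,np.array(f['distortion'],float))[0,0]
    ray=np.array(f['rotation'])@np.array([p[0],p[1],1.]);o=np.array(f['origin']).ravel()
    if z is not None: return o+ray*(z-o[2])/ray[2]
    return o+ray*(f['depth'][int(v),int(u)] if d is None else d)
def save(f,name): cv2.imwrite('pics/'+name,f['frame'][:,:,::-1])
E
python3 - <<'E'
from h import *
for n in('scene','top','wrist'):
    f=grab(n);save(f,n+'0.png');print(n,f['origin'],np.array(f['rotation']).round(3).tolist())
print(r.sense())
E
```

```text
scene [850.82139104 581.54708    816.98571203] [-2.389, 0.012, 2.634]
top [457.12986471  17.92803918 821.20775579] [-3.05, -0.032, -1.541]
wrist [ 246.89968199 -578.20700306  372.3712219 ] [2.857, 0.002, -1.28]
{'clock': 0.15, 'qpos': array([-1.28242883e+00,  3.53509850e-01,  1.63395363e+00, -2.74766535e-05,
        1.15524964e+00, -2.43929736e-03]), 'qvel': array([ 0.00084276, -0.00181022, -0.0015589 ,  0.00025873,  0.00089981,
       -0.00030625]), 'joint_efforts': array([-1.71348120e-06, -6.05633855e+01, -3.42338276e+01,  3.48597337e-05,
        6.11628435e-03, -8.98661284e-06]), 'eef_pos': array([ 179.06432931, -598.40628534,  230.72531348]), 'tcp_rot': array([-1.57191685e+00, -2.23926086e-05, -2.85077474e+00]), 'contact_force': array([-0.05939624,  0.13759553,  0.58448374]), 'wrist_torque': array([-0.01443172, -0.03945011,  0.01422761]), 'opening': 1.0024849455119478}
```

```bash
sed -i 's/^def px/from scipy.spatial.transform import Rotation as Ro\ndef px/; s/np.array(f\[.rotation.\])@/Ro.from_euler("xyz",np.array(f["rotation"])).as_matrix()@/' h.py; grep -n ray= h.py
python3 -c "
from h import *
f=load('top');print(px(f,320,200),px(f,320,200,z=0))"
```

```text
9:    ray=Ro.from_euler("xyz",np.array(f["rotation"])).as_matrix()@np.array([p[0],p[1],1.]);o=np.array(f['origin']).ravel()
[527.74513025  -4.71272517   0.69379893] [527.80484014  -4.73186944   0.        ]
```

View pics/top0.png

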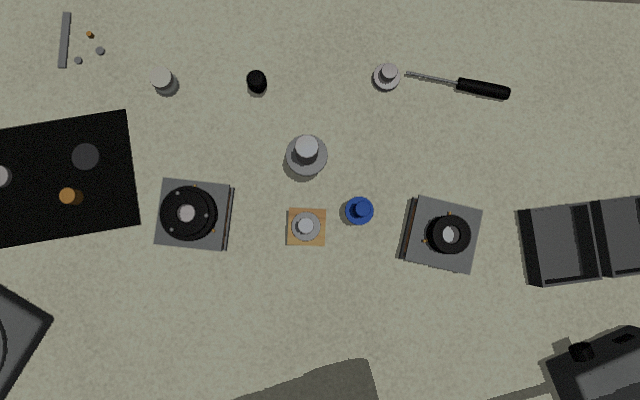

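View pics/scene0.png

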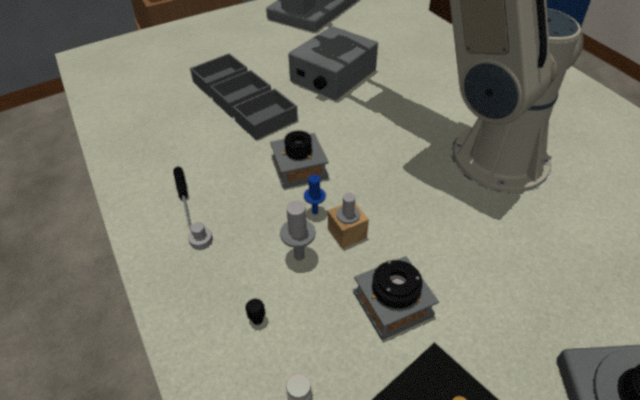

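```bash
python3 - <<'E'
from h import *
f=load('top')
im=f['frame'][:,:,::-1]
a=cv2.resize(im[170:260,140:240],None,fx=6,fy=6,interpolation=2)[:, :600]
b=cv2.resize(im[190:260,270:385],None,fx=6,fy=6,interpolation=2)
cv2.imwrite('pics/a.png',a);cv2.imwrite('pics/b.png',b)
D=f['depth']
for u,v in [(175,197),(187,213),(199,222),(306,225),(306,226),(318,226),(290,241)]:
    print(u,v,D[v,u],px(f,u,v).round(1))
# cluster by height around objects
vv,uu=np.mgrid[140:260,130:420]
P=np.array([px(f,u,v) for u,v in zip(uu.ravel(),vv.ravel())])
for nm,c,zr,R in [('handletop',(306,226),(112,125),14),('flange',(306,226),(64,75),22),('finned top',(187,213),(90,100),40),('smooth top',(449,235),(90,100),40)]:
    m=(abs(uu.ravel()-c[0])<R)&(abs(vv.ravel()-c[1])<R)&(P[:,2]>zr[0])&(P[:,2]<zr[1])
    if m.sum()>3:
        q=P[m]; print(nm,m.sum(),q.mean(0).round(1),((q.min(0)+q.max(0))/2).round(1),np.ptp(q,0).round(1),cv2.minEnclosingCircle(q[:,:2].astype(np.float32)))
E
```

```text
175 197 719.67737 [516.6 234.2  97.4]
187 213 746.2152 [492.5 221.   68.9]
199 222 719.26324 [477.2 193.6  95.4]
306 225 701.64716 [477.2  19.5 118.1]
306 226 703.01996 [475.6  19.5 116.5]
318 226 749.1644 [477.5  -0.7  70.9]
290 241 753.71216 [450.7  45.9  62.5]
handletop 202 [476.3  20.5 118.4] [476.3  20.3 118.1] [23.9 24.   6.8] ((476.4183349609375, 20.274255752563477), 12.542966842651367)
flange 542 [475.2  20.3  67.8] [476.3  18.8  68. ] [62.3 62.8  8. ] ((476.0840759277344, 18.887527465820312), 38.571163177490234)
finned top 1392 [491.8 216.3  96.4] [492.1 216.4  95.3] [73.5 73.3  9.4] ((492.10223388671875, 216.55758666992188), 37.46273422241211)
```

View pics/a.png

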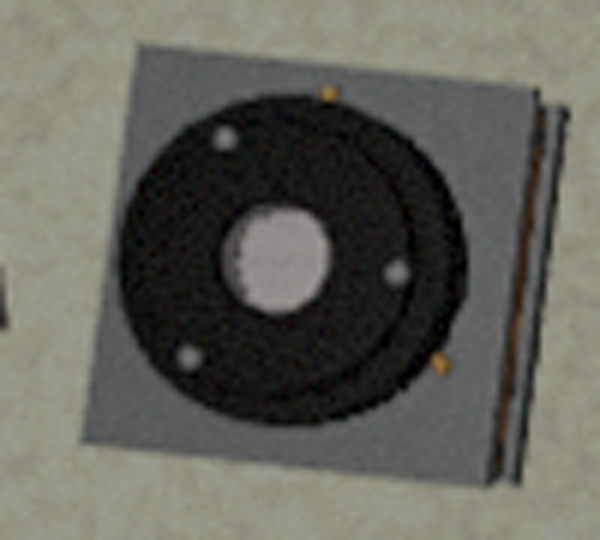

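View pics/b.png

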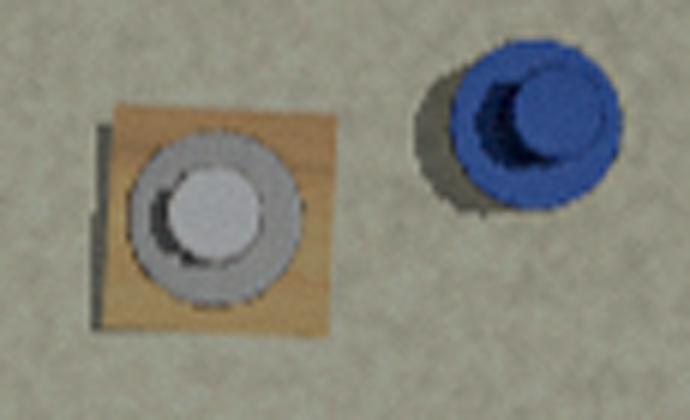

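```bash
cat >> h.py <<'E'
def cloud(f):
    vv,uu=np.mgrid[0:400,0:640];K=np.array(f['intrinsics'])
    p=cv2.undistortPoints(np.stack([uu.ravel(),vv.ravel()],1).astype(float)[:,None],K,np.array(f['distortion'],float))[:,0]
    d=f['depth'].ravel();m=d>0
    P=np.c_[p,np.ones(len(p))]*d[:,None]
    return (P@Ro.from_euler("xyz",np.array(f["rotation"])).as_matrix().T+np.array(f['origin']).ravel())[m]
E
python3 - <<'E'
from h import *
P=np.r_[cloud(load('top')),cloud(load('scene'))]
for y in range(-600,400,50):
    print(y,[int(P[m][:,2].max()) if (m:=(P[:,0]>=x)&(P[:,0]<x+50)&(P[:,1]>=y)&(P[:,1]<y+50)).sum()>3 else -1 for x in range(150,700,50)])
f=load('top')
for z in (96,):
  for u,v in [(140+220/6,213),(140+331/6,213),(186,170+205/6),(186,170+314/6)]: print(px(f,u,v,z=z).round(1))
s=r.sense();print(Ro.from_euler('xyz',s['tcp_rot']).as_matrix().round(3))
g=load('wrist');save(g,'w0.png')
for u,v in[(360,210)]:print(px(f,u,v))
E
```

```text
-600 [104, 104, 103, 102, 4, 55, 9, 55, 51, 6, 6]
-550 [103, 104, 104, 86, 51, 53, 54, 54, 5, 5, 4]
-500 [104, 104, 104, 6, 53, 52, 54, 54, 5, 4, 5]
-450 [101, 103, 103, 5, 55, 48, 10, 53, 5, 4, 4]
-400 [5, 5, 5, 4, 53, 54, 55, 53, 4, 5, 4]
-350 [5, 5, 5, 5, 5, 4, 5, 6, 5, 4, 4]
-300 [4, 5, 5, 5, 6, 60, 99, 60, 5, 5, 5]
-250 [5, 4, 4, 6, 5, 99, 100, 100, 5, 5, 6]
-200 [5, 5, 6, 5, 5, 99, 100, 60, 5, 5, 4]
-150 [4, 4, 6, 5, 5, 17, 5, 6, 7, 5, 5]
-100 [4, 441, 5, 5, 5, 5, 111, 111, 4, 5, 4]
-50 [450, 458, 6, 7, 5, 65, 70, 64, 86, 85, 5]
0 [475, 463, 5, 4, 5, 66, 121, 70, 158, 157, 5]
50 [478, 4, 5, 4, 5, 62, 65, 64, 87, 86, 4]
100 [372, 5, 5, 5, 5, 6, 5, 4, 5, 4, 4]
150 [4, 5, 5, 4, 5, 60, 100, 100, 57, 5, 5]
200 [5, 5, 5, 6, 6, 87, 101, 100, 59, 5, 5]
250 [5, 5, 5, 5, 5, 59, 98, 97, 59, 5, 5]
300 [5, 6, 4, 5, 5, 5, 7, 7, 6, 5, 4]
350 [5, 5, 5, 4, 6, 5, 8, 9, 7, 7, 7]
[490.7 230.3  96. ]
[491.6 200.4  96. ]
[505.6 216.1  96. ]
[476.  214.4  96. ]
[[-0.958 -0.     0.287]
 [-0.287  0.001 -0.958]
 [ 0.    -1.    -0.001]]
[504.29245972 -66.77352544 109.6364763 ]
```

Request:
{"fn": "send_rows", "kwargs": {"series": [[0,-0.005,0,0,-8.15,0],[0,-0.005,0,0,-8.15,0],[0,-0.005,0,0,-8.15,0],[0,-0.005,0,0,-8.15,0],[0,-0.005,0,0,-8.15,0],[0,-0.005,0,0,-8.15,0],[0,-0.005,0,0,-8.15,0],[0,-0.005,0,0,-8.15,0]], "gripper": 1, "squeeze": 50}}

```text
clock: 0.95
eef_pos: [179.1, -598.5, 271.1]
tcp_rot: [-1.571, 0.001, -1.707]
contact_force: [-0.0, -0.0, 0.3]
opening: 1.003
```

Request:
{"fn": "send_rows", "kwargs": {"series": [[0,0,0,0,-8.1,0],[-0.04,0,0.018,0,0,0],[-0.04,0,0.018,0,0,0],[-0.04,0,0.018,0,0,0],[-0.04,0,0.018,0,0,0],[-0.04,0,0.018,0,0,0],[-0.04,0,0.018,0,0,0],[-0.04,0,0.018,0,0,0]]}}

```text
clock: 1.75
eef_pos: [305.6, -317.1, 271.2]
tcp_rot: [-1.571, 0.0, -1.572]
contact_force: [0.6, -0.7, 0.1]
opening: 1.0
```

Request:
{"fn": "send_rows", "kwargs": {"series": [[-0.04,0,0.02,0,0,0],[-0.04,0,0.02,0,0,0],[-0.04,0,0.02,0,0,0],[-0.04,0,0.02,0,0,0],[-0.04,0,0.02,0,0,0],[-0.04,0,0.02,0,0,0],[-0.04,0,0.02,0,0,0],[-0.04,0,0.02,0,0,0]]}}

```text
clock: 2.55
eef_pos: [466.0, 3.0, 271.3]
tcp_rot: [-1.571, -0.0, -1.571]
contact_force: [0.2, -0.2, -0.3]
opening: 1.005
```

Request:
{"fn": "send_rows", "kwargs": {"series": [[-0.017,0,0.01,0,0,0],[0,0,0,0,0,0],[0,0,0,0,0,0]]}}

```text
clock: 2.85
eef_pos: [475.1, 17.9, 270.9]
tcp_rot: [-1.572, -0.0, -1.57]
contact_force: [-1.0, -0.1, -0.4]
opening: 1.0
```

```bash
python3 - <<'E'
from h import *
f=grab('wrist');save(f,'w1.png');print(r.sense()['eef_pos'],r.sense()['contact_force'])
P=cloud(f)
q=P[(abs(P[:,0]-476)<25)&(abs(P[:,1]-20)<25)&(P[:,2]>112)&(P[:,2]<130)]
print(len(q),q.mean(0),q.min(0),q.max(0),cv2.minEnclosingCircle(q[:,:2].astype(np.float32)))
E
```

```text
[474.9419312   17.44156343 271.00424743] [-0.18609702  0.02366259 -0.32553305]
462 [477.63919908  19.89235938 116.95822095] [465.3477617    7.44230222 112.02868798] [490.53598787  32.13725618 119.05692323] ((477.67950439453125, 19.30442237854004), 12.857941627502441)
```

View pics/w1.png

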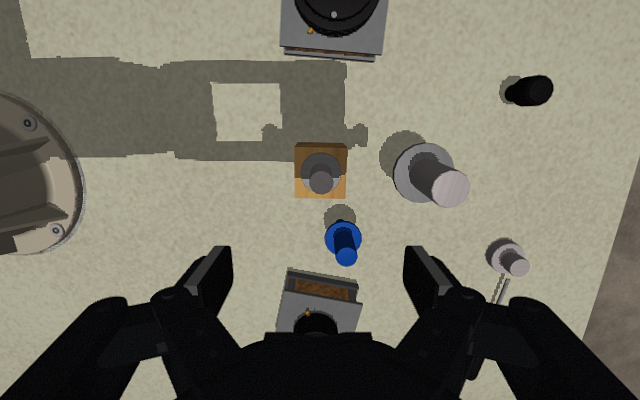

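The wrist view shows the drift in its block at about (320,175). Its position agrees with the top view, at (477, 20). Descending.

Request:
{"fn": "send_rows", "kwargs": {"series": [[-0.0025,0.03,0.0018,0,0,0],[0,0.04,0,0,0,0],[0,0.04,0,0,0,0],[0,0.03,0,0,0,0],[0,0.025,0,0,0,0],[0,0.015,0,0,0,0],[0,0.01,0,0,0,0],[0,0,0,0,0,0]]}}

```text
clock: 3.7
eef_pos: [476.4, 19.6, 80.5]
tcp_rot: [-1.573, -0.0, -1.573]
contact_force: [-0.5, 0.4, -0.0]
opening: 0.999
```

Request:
{"fn": "send_rows", "kwargs": {"series": [[0,0,0,0,0,0],[0,0,0,0,0,0],[0,0,0,0,0,0],[0,0,0,0,0,0],[0,0,0,0,0,0],[0,0,0,0,0,0],[0,0,0,0,0,0],[0,0,0,0,0,0]], "gripper": 0, "squeeze": 60}}

```text
clock: 4.5
eef_pos: [477.8, 20.6, 82.0]
tcp_rot: [-1.57, -0.0, -1.571]
contact_force: [-0.5, -0.8, 6.4]
opening: 0.29
```

Request:
{"fn": "send_rows", "kwargs": {"series": [[0,-0.01,0,0,0,0],[0,-0.015,0,0,0,0],[0,-0.02,0,0,0,0],[0,-0.02,0,0,0,0],[0,-0.02,0,0,0,0],[0,-0.02,0,0,0,0],[0,-0.015,0,0,0,0],[0,0,0,0,0,0]]}}

```text
clock: 5.3
eef_pos: [478.5, 20.7, 203.6]
tcp_rot: [-1.567, 0.0, -1.571]
contact_force: [0.7, -0.0, -2.7]
opening: 0.291
```

Request:
{"fn": "send_rows", "kwargs": {"series": [[-0.01,0,0.0,0,0,0],[-0.03,0,0.002,0,0,0],[-0.035,0,0.002,0,0,0],[-0.035,0,0.002,0,0,0],[-0.035,0,0.002,0,0,0],[-0.03,0,0.002,0,0,0],[-0.015,0,0.002,0,0,0],[-0.005,0,0.002,0,0,0]]}}

```text
clock: 6.1
eef_pos: [490.9, 216.9, 200.2]
tcp_rot: [-1.572, -0.001, -1.569]
contact_force: [-0.7, -0.5, -3.1]
opening: 0.291
```

Request:
{"fn": "send_rows", "kwargs": {"series": [[0,0,0,0,0,0],[0,0,0,0,0,0],[0,0,0,0,0,0]]}}

```text
clock: 6.4
eef_pos: [491.4, 214.4, 201.2]
tcp_rot: [-1.571, -0.0, -1.573]
contact_force: [0.4, -0.8, -2.7]
opening: 0.288
```

```bash
python3 - <<'E'
from h import *
f=grab('scene');save(f,'s2.png')
im=f['frame'][:,:,::-1][150:350,280:480];cv2.imwrite('pics/s2c.png',cv2.resize(im,None,fx=3,fy=3,interpolation=2))
f=grab('wrist');save(f,'w2.png')
f=grab('top');save(f,'t2.png')
s=r.sense();print(s)
E
```

```text
{'clock': 6.55, 'qpos': array([ 4.09112541e-01,  2.48447273e-01,  1.85288787e+00, -5.95288556e-05,
        1.04019956e+00,  4.10949660e-01]), 'qvel': array([ 0.00287318,  0.0023309 , -0.00371854,  0.00065633,  0.00062664,
        0.00147726]), 'joint_efforts': array([ 1.48268603e-02, -5.15707541e+01, -3.25782824e+01, -4.40974414e-03,
        6.64678417e-03, -4.44821970e-03]), 'eef_pos': array([491.60323303, 214.76335801, 201.38355634]), 'tcp_rot': array([-1.57072269e+00, -2.39218568e-05, -1.57260332e+00]), 'contact_force': array([-0.32168892, -0.00396131, -2.31798722]), 'wrist_torque': array([ 0.04264312,  0.00193358, -0.05150674]), 'opening': 0.29050515474927663}
```

View pics/s2c.png

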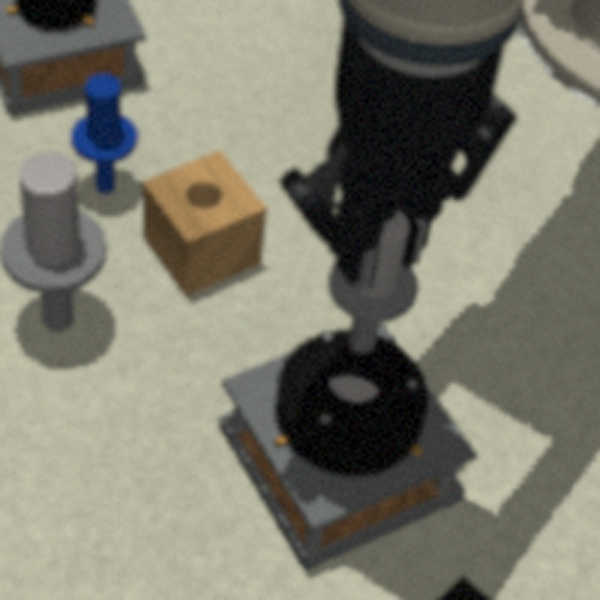

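View pics/w2.png

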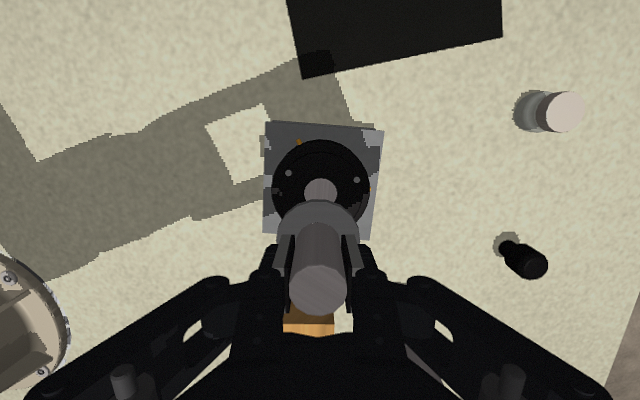

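The scene crop shows the drift held over the housing, with its shaft tip at about (362,345) and the hole at (352,388). I'll check tilt and hole centre with the wrist depth.

```bash
python3 - <<'E'
from h import *
for n in('wrist','top','scene'):
    f=imaging.grab_frame(n) if n!='wrist' else load('wrist') if 0 else grab(n)
    P=cloud(f)
    q=P[(np.hypot(P[:,0]-491.5,P[:,1]-216)<60)]
    for lo,hi in [(130,180),(180,192),(192,205),(205,222),(222,240),(236,245)]:
        s=q[(q[:,2]>lo)&(q[:,2]<hi)&(np.hypot(q[:,0]-491.5,q[:,1]-216)<40)]
        if len(s)>5: print(n,lo,hi,len(s),s.mean(0).round(1),s.min(0).round(1),s.max(0).round(1))
    s=q[(q[:,2]>92)&(q[:,2]<101)]
    if len(s)>5: print(n,'top',len(s),s.min(0).round(1),s.max(0).round(1),cv2.minEnclosingCircle(s[:,:2].astype(np.float32)))
E
```

```text
wrist 180 192 2118 [491.1 227.3 186.4] [466.4 211.7 180.1] [515.5 238.2 192. ]
wrist 192 205 428 [491.  223.7 199.1] [472.  215.  192.1] [507.8 226.7 205. ]
wrist 205 222 1504 [490.9 223.7 214.3] [464.9 215.8 205. ] [516.9 226.9 222. ]
wrist 222 240 4670 [491.  217.9 234. ] [464.8 201.  222. ] [517.  226.7 240. ]
wrist 236 245 3006 [490.9 216.2 238. ] [456.9 201.  236. ] [525.1 228.5 245. ]
wrist top 3114 [455.6 195.   92. ] [530.8 253.8  97.8] ((493.0118103027344, 215.93304443359375), 37.951656341552734)
top 180 192 364 [489.5 201.9 187.7] [466.2 190.3 182.4] [513.4 215.9 191.9]
top 192 205 42 [489.4 204.6 199.1] [479.9 202.2 192.5] [500.7 209.3 204.8]
top 205 222 116 [489.3 206.  213.7] [465.6 201.9 205.1] [514.9 212.  221.7]
top 222 240 192 [489.8 205.8 233.7] [465.4 202.2 222.2] [515.  211.9 239.9]
top 236 245 120 [489.8 206.3 238.8] [461.1 202.2 236. ] [517.3 211.9 244.9]
top top 913 [455.4 179.5  92. ] [528.9 241.2 100.4] ((491.9355773925781, 216.80880737304688), 37.368797302246094)
scene 130 180 86 [495.7 219.2 145.3] [486.2 211.  130.3] [500.  223.5 160.7]
scene 180 192 331 [497.4 224.2 187.6] [467.  194.6 181. ] [516.5 240.5 192. ]
scene 192 205 53 [494.2 225.5 198.7] [477.5 220.6 192.2] [510.3 228.3 205. ]
scene 205 222 166 [496.8 224.2 214.4] [464.6 208.7 205.1] [518.2 228.2 221.9]
scene 222 240 252 [492.9 223.3 232.6] [464.7 207.7 222.3] [518.3 228.4 240. ]
scene 236 245 149 [487.9 221.8 239.1] [465.3 207.7 236.1] [518.2 228.9 244.9]
scene top 962 [456.7 180.8  92.1] [532.5 256.2 100.7] ((493.530029296875, 217.28285217285156), 39.04132080078125)
```

Request:
{"fn": "send_rows", "kwargs": {"series": [[-0.0015,0.01,0.001,0,0,0],[0,0.01,0,0,0,0],[0,0.01,0,0,0,0],[0,0.01,0,0,0,0],[0,0.005,0,0,0,0],[0,0.003,0,0,0,0],[0,0,0,0,0,0]]}}

```text
clock: 7.4
eef_pos: [492.4, 217.0, 152.8]
tcp_rot: [-1.571, -0.0, -1.571]
contact_force: [-0.5, -0.1, -3.3]
opening: 0.288
```

Request:
{"fn": "send_rows", "kwargs": {"series": [[0,0.003,0,0,0,0],[0,0.003,0,0,0,0],[0,0.003,0,0,0,0],[0,0.003,0,0,0,0],[0,0.003,0,0,0,0],[0,0,0,0,0,0]]}}

```text
clock: 8.0
eef_pos: [493.1, 217.2, 138.6]
tcp_rot: [-1.57, 0.0, -1.571]
contact_force: [1.0, 1.0, -0.1]
opening: 0.284
```

Request:
{"fn": "send_rows", "kwargs": {"series": [[0,0.003,0,0,0,0],[0,0.003,0,0,0,0],[0,0.003,0,0,0,0],[0,0.003,0,0,0,0],[0,0,0,0,0,0]]}}

```text
clock: 8.5
eef_pos: [492.0, 216.8, 125.5]
tcp_rot: [-1.572, -0.001, -1.571]
contact_force: [-0.5, 0.1, -1.6]
opening: 0.285
```

Request:
{"fn": "send_rows", "kwargs": {"series": [[0,0.003,0,0,0,0],[0,0.002,0,0,0,0],[0,0.002,0,0,0,0],[0,0.001,0,0,0,0],[0,0,0,0,0,0],[0,0,0,0,0,0]]}}

```text
clock: 9.1
eef_pos: [492.6, 217.0, 118.3]
tcp_rot: [-1.571, 0.0, -1.571]
contact_force: [-0.1, -0.3, -2.4]
opening: 0.289
```

Now down to seat the flange, then a check.

Request:
{"fn": "send_rows", "kwargs": {"series": [[0,0.001,0,0,0,0],[0,0.001,0,0,0,0],[0,0.0005,0,0,0,0],[0,0,0,0,0,0]]}}

```text
clock: 9.5
eef_pos: [492.6, 217.1, 116.0]
tcp_rot: [-1.571, 0.0, -1.571]
contact_force: [-0.9, -0.7, 1.5]
opening: 0.291
```

```bash
python3 - <<'E'
from h import *
f=grab('scene')
im=f['frame'][:,:,::-1][200:350,320:480];cv2.imwrite('pics/s3c.png',cv2.resize(im,None,fx=4,fy=4,interpolation=2))
f=grab('wrist');save(f,'w3.png');P=cloud(f)
q=P[(np.hypot(P[:,0]-492,P[:,1]-216.5)<25)&(P[:,2]>96)&(P[:,2]<110)&(P[:,1]>232)];print(len(q),np.median(q,0),q.max(0),q.min(0))
print(r.sense()['eef_pos'],r.sense()['contact_force'])
E
```

```text
769 [491.70980961 235.69028045 100.89673357] [510.80323832 240.78862616 102.7864966 ] [473.17312316 232.01074885  96.01155292]
[492.61811994 217.05419356 116.01122391] [-0.66632741 -0.76156168  2.89689695]
```

View pics/s3c.png

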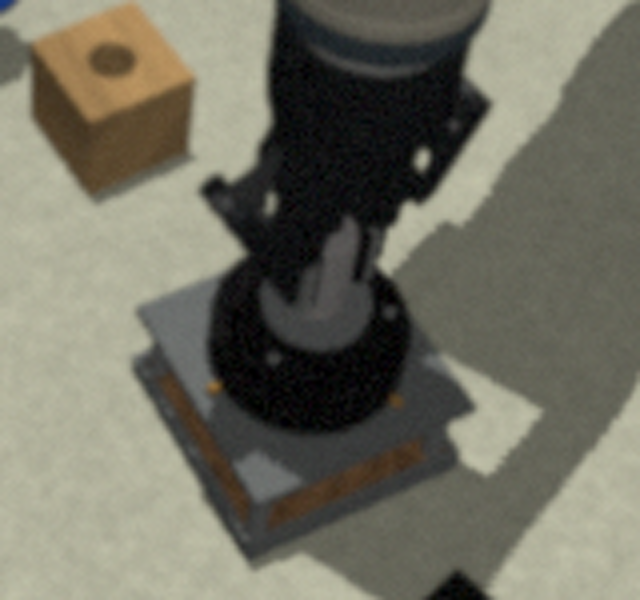

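The flange is resting on the housing: its upper face reads about 101–102 mm and the contact force has risen. Releasing now.

Request:
{"fn": "send_rows", "kwargs": {"series": [[0,0,0,0,0,0],[0,0,0,0,0,0],[0,0,0,0,0,0],[0,0,0,0,0,0],[0,0,0,0,0,0],[0,0,0,0,0,0],[0,0,0,0,0,0],[0,0,0,0,0,0]], "gripper": 1}}

```text
clock: 10.4
eef_pos: [492.5, 217.0, 115.8]
tcp_rot: [-1.571, -0.0, -1.571]
contact_force: [1.5, 0.2, 1.0]
opening: 0.998
```

Request:
{"fn": "send_rows", "kwargs": {"series": [[0,-0.01,0,0,0,0],[0,-0.02,0,0,0,0],[0,-0.03,0,0,0,0],[0,-0.03,0,0,0,0],[0,-0.03,0,0,0,0],[0,-0.03,0,0,0,0],[0,-0.02,0,0,0,0],[0,0,0,0,0,0]]}}

```text
clock: 11.2
eef_pos: [494.0, 217.7, 289.7]
tcp_rot: [-1.565, 0.002, -1.571]
contact_force: [-0.2, -0.7, -0.6]
opening: 1.002
```

```bash
python3 - <<'E'
from h import *
f=grab('scene');A=cloud(f)
im=f['frame'][:,:,::-1][200:350,320:480];cv2.imwrite('pics/s4c.png',cv2.resize(im,None,fx=4,fy=4,interpolation=2))
f=grab('wrist');save(f,'w4.png')
for P in(A,cloud(f)):
  d=np.hypot(P[:,0]-492,P[:,1]-216.5)
  for lo,hi,R in[(98.5,106,28),(145,160,20)]:
    q=P[(d<R)&(P[:,2]>lo)&(P[:,2]<hi)];print(lo,len(q),np.median(q,0).round(1),q.min(0).round(1),q.max(0).round(1))
  # tray contents seen from side
  q=P[(d<60)&(P[:,2]>5)&(P[:,2]<40)];print(len(q),q[:,2].min())
print(r.sense()['eef_pos'],r.sense()['contact_force'],r.sense()['clock'])
E
```

```text
98.5 325 [501.2 226.7 102.1] [466.  190.1  98.6] [517.8 244.  105.7]
145 175 [493.9 218.4 152.2] [480.2 205.2 145.1] [505.6 229.9 155.8]
457 5.154476725676091
98.5 759 [491.4 224.7 101.1] [468.  194.4  98.8] [516.9 240.4 105.8]
145 525 [492.4 216.4 151. ] [479.4 203.5 145.1] [504.4 228.4 153. ]
31 6.076330685348353
[492.46440801 216.99943334 286.23765486] [-0.07226955  0.54408038  0.16032798] 11.3
```

View pics/s4c.png

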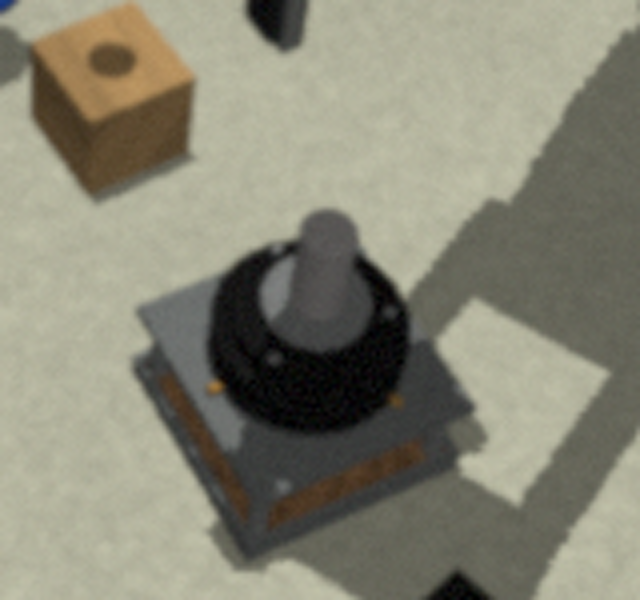

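View pics/w4.png

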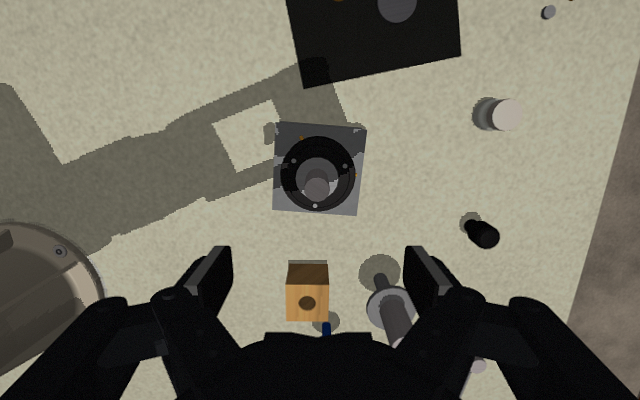

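Wrist view: the drift stands upright, with its top at (316,188) and z about 152. I'll now use the wrist camera, tilted and low, to check the insert in the tray.

Request:
{"fn": "send_rows", "kwargs": {"series": [[-0.035,0,0,0,0,0],[-0.04,0,0,0,0,0],[-0.04,0,0,0,0,-7.8],[0,0,0,0,0,-7.8],[0,0,0,0,0,-7.8],[0,0,0,0,0,-7.8],[0,0,0,0,0,-7.8],[0,0,0,0,0,0]]}}

```text
clock: 12.1
eef_pos: [491.0, 333.2, 281.1]
tcp_rot: [-1.578, -0.689, -1.564]
contact_force: [-0.6, 0.8, -0.7]
opening: 1.001
```

Request:
{"fn": "send_rows", "kwargs": {"series": [[-0.01,0.012,0,0,0,0],[-0.02,0.025,0,0,0,0],[-0.02,0.025,0,0,0,0],[-0.02,0.025,0,0,0,0],[-0.02,0.025,0,0,0,0],[-0.01,0.01,0,0,0,0],[0,0,0,0,0,0]]}}

```text
clock: 12.8
eef_pos: [492.1, 331.6, 126.6]
tcp_rot: [-1.574, -0.681, -1.571]
contact_force: [-0.6, -0.6, 1.1]
opening: 0.999
```

```bash
python3 - <<'E'
from h import *
f=grab('wrist');save(f,'w5.png')
print(f['origin'],r.sense()['eef_pos'],r.sense()['contact_force'],r.sense()['clock'])
E
```

```text
[491.90002502 476.67966085 191.60576258] [492.73973563 332.30246296 128.19865287] [0.54530391 0.4751209  0.11671386] 12.85
```

View pics/w5.png

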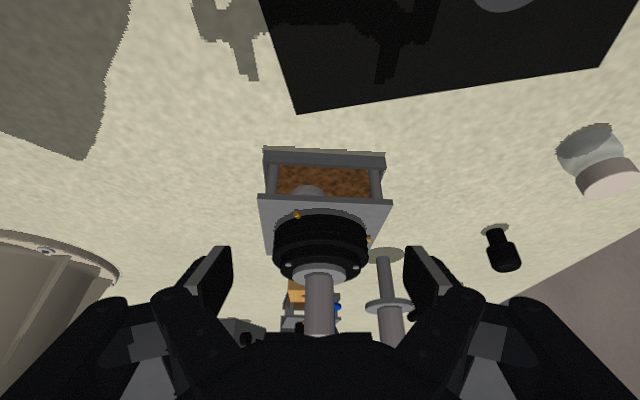

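In this upside-down view the insert's edge shows on the cork at (308,190).

```bash
python3 - <<'E'
from h import *
f=load('wrist')
for u,v in[(308,188),(308,192),(300,192),(315,192),(345,180)]:print(px(f,u,v).round(1))
im=f['frame'][130:280,240:400,::-1];cv2.imwrite('pics/w5c.png',cv2.resize(im,None,fx=4,fy=4,interpolation=2)[::-1,::-1])
E
```

```text
[481.1 238.   14.6]
[481.3 239.5  20.7]
[473.2 239.2  20.5]
[488.4 238.1  19.7]
[519.  243.4   8.4]
```

View pics/w5c.png

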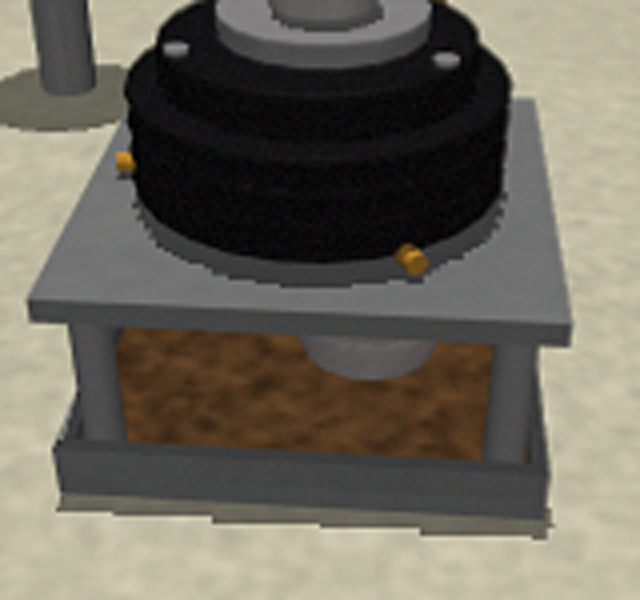

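Request:
{"fn": "send_rows", "kwargs": {"series": [[0,0,0,0,0,0],[0,0,0,0,0,0],[0,0,0,0,0,0]]}}

```text
clock: 13.15
eef_pos: [493.1, 333.4, 129.3]
tcp_rot: [-1.569, -0.679, -1.573]
contact_force: [0.1, 0.4, -0.9]
opening: 1.0
```

```bash
python3 -c "
from h import *
print(r.sense()['contact_force']);print(r.sign_off())"
```

```text
[ 0.12092235  0.35483557 -0.93608353]
the job is handed in; nothing more can be done
None
```

I took the drift from its wooden block and pushed it down through the finned housing until the flange rested on top. I then let go, backed the gripper clear and handed the job in at about 13 s of the 35 s allowed.

What the last checks showed:
- **Drift:** it stands upright and centred within about 1 mm of the hole. The flange's upper face reads about 101–102 mm, where 102 mm means seated.
- **Insert:** the tilted wrist camera shows it lying on the cork tray. Its upper edge is at about 21 mm, roughly 10 mm off the hole axis.
- **Gripper:** it is open and touching nothing, with a contact force near zero.
- **Smooth housing:** the arm passed over it at height on the way in and never touched it. I did not take a separate picture of its insert at the end.

None of the checks failed. The cameras disagreed by 1–2 mm on positions, which is within their calibration.

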